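Feed one spacer disc and nudge it onto the green pad

TASK

Press the feeder's red plunger all the way down once and let it come back up, so that a single spacer disc slides out in front of the magazine. Then, with a fingertip, push that disc sideways along the channel until it lies wholly on the green pad. Pick nothing up, leave the other discs in the magazine, and leave the turntable and the tooling on it alone.

Things in the scene. Friction and masses are not known exactly. Their poses are not given: they have to be found in the camera images.
- feeder: Disc feeder fixed to the cabinet top. Origin on the cabinet top under the magazine's centre; x points from the channel towards the plunger, y along the channel, z up. On its grey deck (top 20 mm up): the aluminium magazine (58 mm square, 47 mm inside, top 50 mm up, gate 10 mm high at the foot of its -x face), behind it a dark housing, x 28 to 95 mm, 50 mm high, with the red plunger.
- mouth_front (a point): Where the disc comes out: a point on the deck in the middle of the channel, 55.5 mm in front (feeder -x) of the magazine's centre, 20 mm above the cabinet top. The channel runs along feeder y, 135 mm to either side, open at both ends. In feeder x it is 56 mm wide: -84 mm (front lip, 5 mm high) to -28 mm (magazine face and rear lips, 5 mm high).
- plunger (a joint): Travel of the red plunger straight down, m: 0 = up, 0.029 = fully down (26 mm or more counts). Its spring pushes back with 4 N at the top, 9.5 N at the bottom (disc friction adds up to 4 N). It drives a pusher two to one that slides the lowest disc out of the gate. Let go, it rises by itself and the next disc drops in place, so another press would eject another disc.
- plunger_top (a point): Centre of the top of the red plunger knob (38 mm in diameter, 10 mm thick); 62 mm behind the feeder's origin along its +x, 92 mm above the cabinet top when up, 63 mm when down. Moves with the plunger.
- disc1: Lowest of three equal brass-coloured spacer discs stacked in the magazine, the one that comes out: 44 mm in diameter, 8 mm thick, 50 g, dark dot in the middle of the top. Origin at the centre of its underside. After the press it lies on the deck, flat, at about x = -56 mm, y = 0 in the feeder's frame, ready to be pushed along y.
- disc2: Second disc of the stack, like disc1; must stay in the magazine (it drops 8 mm there).
- disc3: Top disc of the stack, like disc1; must stay in the magazine (it drops 8 mm there).
- green_pad: Flat green painted rectangle flush on the channel floor, 54 mm across the channel by 74 mm along it (its own y), where the disc must lie. Origin at its centre, on the deck (20 mm up); axes parallel to the feeder's. It lies at feeder x = -55.5 mm and feeder y = either +90 or -90 mm.
- blue_pad: The same in blue, on the opposite side; to be left empty.
- turntable (a joint): Angle of the cast-aluminium lazy-Susan turntable, rad, 0 at the start: disc 260 mm across, its top 34 mm above the cabinet top, beside the feeder at the -y side. It turns if pushed. To be left alone.
- susan: Fixed foot of the turntable; its origin lies on the cabinet top on the turntable's axis.
- punch: Black oxide punch standing on the turntable, 36 mm wide at the foot, 84 mm tall; origin at the centre of its underside. Leave alone.
- die: Polished steel die disc on the turntable, 60 mm across, 20 mm thick; origin at the centre of its underside. Leave alone.
- stripper: Green anodized stripper plate on the turntable, 60 x 50 x 10 mm with a 20 mm hole; origin at the centre of its underside. Leave alone.
- bushing: Stout bronze bushing standing on the turntable, 42 mm across, 36 mm tall, 24 mm bore; origin at the centre of its underside. Leave alone.
Things that resemble listed ones, but are neither listed nor needed, are in the scene too. What is shaped like the disc3 but blue, purple or white is not meant.

How it is judged:
On the way, in this order (a step that is already met when the one before it is completed fails the run):
1. the plunger is pressed fully down (value of joint plunger above 0.026 m), for 0.05 s.
2. the plunger is back up and one disc lies in the channel in front of the gate (value of joint plunger below 0.004 m and x of disc1 in the frame of feeder between -0.066 and -0.047 m and y of disc1 in the frame of feeder between -0.03 and 0.03 m), for 0.1 s.
3. the disc lies wholly on the green pad (y of disc1 in the frame of green_pad between -0.015 and 0.015 m and x of disc1 in the frame of green_pad between -0.009 and 0.009 m), for 0.2 s.
At the end, for the whole second after the job is handed in: The first disc lies flat and still on the green pad, its centre within 15 mm of the pad's centre along the channel and 9 mm across it (so the whole disc is on the pad); the plunger is up (within 4 mm); the other two discs are in the magazine (within 10 mm of its axis both ways) (all of step 3 and height (world z) of disc1 between 0.017 and 0.023 m and angle between disc1's own z axis and vertical below 0.08 rad and linear speed of disc1 below 0.02 m/s and value of joint plunger below 0.004 m and x of disc2 in the frame of feeder between -0.01 and 0.01 m and y of disc2 in the frame of feeder between -0.01 and 0.01 m and x of disc3 in the frame of feeder between -0.01 and 0.01 m and y of disc3 in the frame of feeder between -0.01 and 0.01 m); the robot touches nothing.
It fails at once if a second disc is fed out of the magazine (x of any of disc2, disc3 in the frame of feeder below -0.014 m).
It fails at once if a disc is lifted or tipped up (height (world z) of disc1 above 0.028 m or height (world z) of disc2 above 0.038 m or height (world z) of disc3 above 0.046 m or angle between disc1's own z axis and vertical above 0.5 rad).
It fails at once if the turntable is turned (value of joint turntable above 0.1 rad or value of joint turntable below -0.1 rad).
It fails at once if the tooling on the turntable is moved (distance of any of punch, die, stripper, bushing from where it was at the start of the episode above 0.015 m).
It also fails if it takes over 48 s, if anything falls off the work surface, if the arm or the gripper's body presses on something with over 40 N, if the wrist force passes 120 N, or if a joint passes its speed limit or range.

ROBOT

A 7-joint arm with a two-finger parallel gripper is mounted at the origin on the work surface. World frame = base frame: x ahead of the robot, y to its left, z up, the work surface at z = 0. Lengths are in m, angles in rad, forces in N, time in s.
With the tool pointing down it reaches from about 0.425 to 0.925 m from the base axis. Payload 6.8 kg.
Tool frame: the origin (TCP) lies at the very end of the fingers, on their centre line; the grasp point (between the pads) lies 19 mm behind it; z points along the fingers, y is the line along which they close (so a half turn about z gives the same grasp; the last joint's range is limited). The gripper opens to 85 mm and grips with 20 to 120 N. Pads are 22 mm wide; open, the fingers measure 114 mm over their backs; the gripper's body (76 mm by 85 mm) begins 54 mm behind the grasp point. The pads swing forward as they close: fully open they stand 13 mm farther back than shut.
Start: joints at [1.161, 0.477, 0.022, 1.555, -0.011, 1.109, -0.083], TCP at [0.201, -0.645, 0.231] pointing down, gripper open.
Joint ranges: [-2.96, 2.96], [-0.34, 2.1], [-1.41, 1.46], [0.24, 2.44], [-1.37, 4.51], [0.17, 1.92], [-2.96, 2.96]. Speed limits (rad/s): [2.39, 2.39, 3.14, 3.14, 3.14, 3.14, 3.14].

INTERFACE

Orientations are given as a unit quaternion [x, y, z, w].
In Python, from workcell import r, effector, status, camera, camera_params, workorder gives the robot as it stands. The module is installed in compiled form; this text tells all that it offers. Calls block until the motion is done:
- r.move_pose(position, orientation): joint-space move of the TCP to a pose.
- r.move_l(position, rate=0.15, ori=None, guard=None): straight line of the TCP; ori=None keeps the orientation; rate is the mean speed in m/s. With guard (N) it stops when the force on the tool has changed by that much, and returns True; else False.
- r.move_joints(angles): joint-space move.
- effector.move_gripper(opening, strength=None): opening from 0.0 (shut) to 1.0 (fully open); strength is the grip in N (None keeps the last); returns when the fingers have stopped.
- r.hold(seconds).
- r.inverse_kinematics(position, orientation): joint angles nearest the present ones, or None.
- status.state(): the state.
- camera(name): name is "side" or "top"; returns the picture (400x640x3 uint8, red, green, blue); there is no depth.
- camera_params(name): a dict with "fov_y" (degrees; the focal length in pixels is half the picture's height over the tangent of half this angle, whatever the lens; pixels are square), "cx", "cy" (the principal point, pixels), "R" (3x3) and "t" (3): a world point X has camera coordinates R X + t. Camera axes: x right, y down, z forward; pixel columns grow to the right and rows downward; lengths in m; the calibration is good to about 2 mm. A picture is of the moment at which its call begins. camera_params takes no time and is no camera call.
A pose or a line that the arm cannot do raises r.IKError and nothing moves.
- workorder.sign_off(): hands the job in; it is judged then, once.
The state is a dict: "time_s": time; "joint_pos": joint angles; "joint_velocities": joint speeds; "effort": joint torques, N m; "tcp_pos": TCP position; "orientation": TCP orientation; "wrist_force": force on the tool from outside, world axes, zero at the start; "moment": the same for the moment, N m; "grip_width": opening from 0.0 (shut) to 1.0 (fully open); "grip_force": force on a finger pad.
Only numpy, scipy, OpenCV 4.12 (cv2) and the standard library are available. Lean on these libraries where they do the work, as an engineer would, in place of code of your own. Each camera call takes 0.05 s, during which the arm holds its last target. There are 200 camera calls.

## Working session

There is one attempt and no reset: what is moved stays moved. The work goes in short steps, each a Python script; the robot and the scene stay as the last script left them, time stands still between calls to the robot, and variables do not carry over. Pictures are saved under pics/ and viewed, at most 10 in all, crops included, and the job is handed in when it is done.

```bash
mkdir -p pics
python3 - <<'E'
from workcell import r, effector, status, camera, camera_params
import cv2
for n in("side","top"):
    cv2.imwrite(f"pics/{n}0.png",camera(n)[:,:,::-1]); print(n,camera_params(n))
print(status.state())
E
```

```text
side {'fov_y': 51.16080686857883, 'cx': 318.3397391540596, 'cy': 203.6035041924047, 'R': array([[ 0.75414776, -0.65639767,  0.02008132],
       [-0.47834493, -0.57001684, -0.66803213],
       [ 0.44994143,  0.49418914, -0.74386142]]), 't': array([-0.55948585,  0.29663325,  0.76856288])}
top {'fov_y': 51.58550967819429, 'cx': 318.01394809546593, 'cy': 202.29031302671257, 'R': array([[ 0.00768944, -0.99979308, -0.01883272],
       [-0.99368446, -0.00553137, -0.11207405],
       [ 0.11194669,  0.01957556, -0.99352138]]), 't': array([-0.09388816,  0.6436782 ,  0.8643606 ])}
{'time_s': 0.1, 'joint_pos': array([ 1.16094909,  0.47771926,  0.02234322,  1.55637458, -0.01149304,
        1.10929637, -0.08310762]), 'joint_velocities': array([-0.001694  , -0.00209013, -0.001047  , -0.00144363,  0.00135812,
       -0.00168446, -0.00146885]), 'effort': array([ 4.60111347e-03, -5.97765970e+01,  1.61358599e+00, -2.81954455e+01,
        1.28167245e-02,  5.05425705e-03,  8.95943288e-06]), 'tcp_pos': array([ 0.20042637, -0.64398587,  0.23041244]), 'orientation': array([ 9.88638694e-01,  1.50309136e-01, -1.88477123e-04, -8.13103493e-04]), 'wrist_force': array([-0.1955489 , -0.03003636,  1.05243408]), 'moment': array([-0.01630674, -0.01591826,  0.02286245]), 'grip_force': 0.0, 'grip_width': 0.9979910736731559}
```

View pics/side0.png

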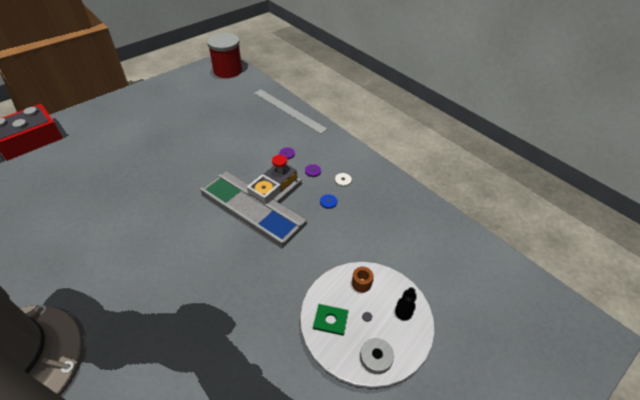

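View pics/top0.png

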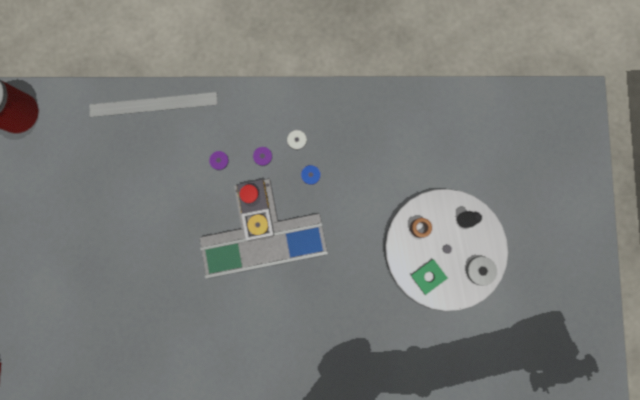

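The side view shows the red knob at (280,160), the magazine with brass disc at (263,187), green pad at (222,189) and blue pad at (277,224). In the top view they are at (249,193), (257,225), (223,258) and (305,242). Possible confusions:
- **Plunger:** the red can at side (226,55) / top (15,108), and the red box at side (25,130).
- **Discs:** purple, white and blue loose discs at top (219,160), (262,156), (297,139) and (311,175).
- **Green pad:** the green stripper at top (429,277).

I'll take the feeder's own knob and pad, and check them in one close crop.

Run:
```python
import cv2,numpy as np
a=cv2.imread("pics/side0.png")[140:250,190:320]; b=cv2.imread("pics/top0.png")[170:285,195:335]
f=lambda i:cv2.resize(i,None,fx=5.6,fy=5.6,interpolation=cv2.INTER_CUBIC)
a=cv2.resize(a,(650,550)) ;cv2.imwrite("pics/c1.png",a)
b=cv2.resize(b,(700,575));cv2.imwrite("pics/c2.png",b)
```

```text
(no output)
```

View pics/c1.png

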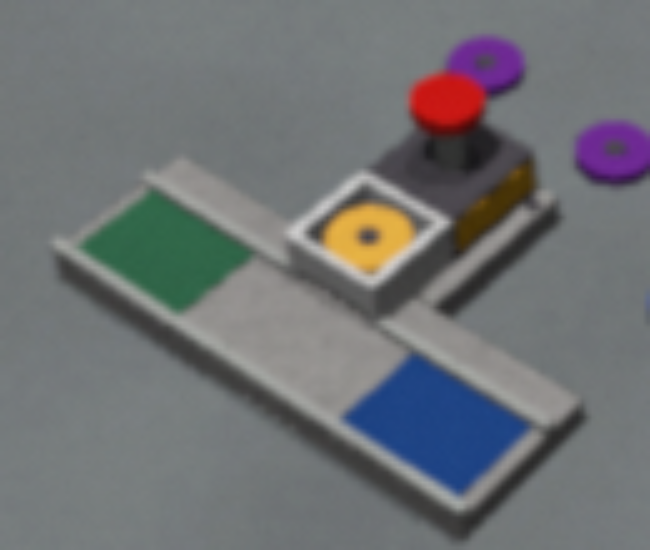

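View pics/c2.png

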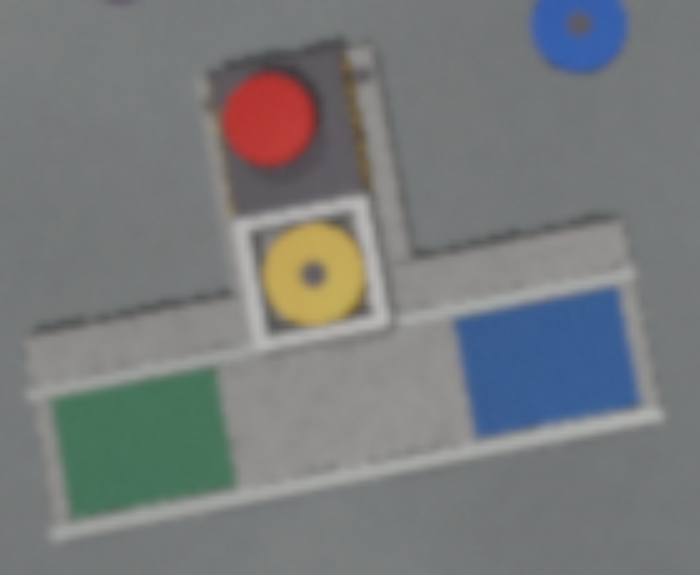

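The crops confirm it: the red knob's top centre is at side crop (449,97) and top crop (270,118). The brass disc's dot is at (369,236) and (313,274), with the green pad on the feeder's +y side. I'll fit the feeder pose to these points and triangulate as a check.

```bash
cat > est.py <<'E'
import numpy as np
from workcell import camera_params
from scipy.optimize import least_squares
P={n:camera_params(n) for n in("side","top")}
def proj(n,X):
    p=P[n]; c=np.atleast_2d(X)@p["R"].T+p["t"]; f=200/np.tan(np.radians(p["fov_y"]/2))
    return c[:,:2]/c[:,2:]*f+[p["cx"],p["cy"]]
def tri(a,b):
    return least_squares(lambda X:np.r_[(proj("side",X)-a).ravel(),(proj("top",X)-b).ravel()],[.6,0,.05]).x
E
python3 - <<'E'
from est import *
M=np.array([[62,0,92],[0,0,44],[-28.5,127,20],[-28.5,53,20],[-82.5,53,20],[-82.5,127,20],[-28.5,-53,20],[-28.5,-127,20],[-82.5,-127,20],[-82.5,-53,20],[29,29,50],[29,-29,50],[-29,-29,50],[-29,29,50]])/1e3
S=np.array([(449,97),(369,236),(155,192),(254,255),(182,310),(80,247),(415,352),(530,428),(460,494),(345,415),(365,170),(455,222),(375,282),(288,233)])
T=np.array([(270,118),(313,274),(50,400),(216,370),(234,488),(70,518),(457,320),(618,290),(640,405),(475,437),(235,222),(368,195),(388,325),(262,350)])
S=(S+.5)/5-.5+[190,140]; T=(T+.5)/5-.5+[195,170]
def W(q):
    c,s=np.cos(q[3]),np.sin(q[3]); return M@np.array([[c,-s,0],[s,c,0],[0,0,1]]).T+q[:3]
res=lambda q:np.r_[(proj("side",W(q))-S).ravel(),(proj("top",W(q))-T).ravel()]
o=least_squares(res,[.6,0,0,.1],loss="soft_l1"); print("pose",o.x.round(4))
print(res(o.x).reshape(-1,2).round(1).tolist())
t=[tri(a,b) for a,b in zip(S,T)]
print("tri",np.round(t,4).tolist()); print("dist", np.linalg.norm(o.x[:2]))
print("model",W(o.x).round(4).tolist())
E
```

```text
pose [0.5957 0.0389 0.0025 0.1995]
[[-0.5, -0.3], [-0.2, -0.2], [-0.8, -0.8], [0.1, -0.4], [-1.3, 1.2], [-1.7, 0.1], [-0.4, 0.2], [0.4, -0.1], [-0.8, 1.2], [-1.9, 1.2], [-0.3, -0.3], [-0.8, -0.4], [-0.9, 1.2], [-1.2, 0.0], [-0.0, -0.5], [0.5, -0.4], [0.2, -1.1], [0.2, -1.6], [0.8, -0.7], [0.2, -0.2], [-0.5, -0.9], [0.5, -1.3], [0.8, 0.0], [0.4, 0.2], [-0.1, -0.9], [0.0, -0.8], [0.9, -0.0], [-0.8, 0.2]]
tri [[0.6563, 0.0509, 0.0935], [0.5955, 0.0397, 0.0453], [0.5417, 0.1577, 0.0202], [0.5548, 0.0847, 0.023], [0.5049, 0.0741, 0.0266], [0.491, 0.1463, 0.0224], [0.5769, -0.0206, 0.0255], [0.5907, -0.0908, 0.0231], [0.5412, -0.101, 0.0249], [0.5275, -0.03, 0.0256], [0.6171, 0.0723, 0.0525], [0.6294, 0.0156, 0.0516], [0.5741, 0.0054, 0.0552], [0.5626, 0.0592, 0.0537]]
dist 0.5969308110601806
model [[0.6564, 0.0511, 0.0945], [0.5957, 0.0389, 0.0465], [0.5426, 0.1577, 0.0225], [0.5572, 0.0852, 0.0225], [0.5043, 0.0745, 0.0225], [0.4896, 0.147, 0.0225], [0.5782, -0.0187, 0.0225], [0.5929, -0.0913, 0.0225], [0.54, -0.102, 0.0225], [0.5253, -0.0294, 0.0225], [0.6183, 0.073, 0.0525], [0.6298, 0.0162, 0.0525], [0.573, 0.0047, 0.0525], [0.5615, 0.0615, 0.0525]]
```

The fit is good to about 2 mm: feeder at (0.596, 0.039), yaw 0.20, green pad at +y. Next I press with closed fingers, then look.

```bash
cat >> est.py <<'E'
F=np.array([.5957,.0389]);A=.1995
def fw(x,y,z):
    c,s=np.cos(A),np.sin(A); return np.array([F[0]+c*x-s*y,F[1]+s*x+c*y,z])
def q(yaw): return np.array([np.cos(yaw/2),np.sin(yaw/2),0,0])
E
python3 - <<'E'
from est import *
from workcell import r, effector, status, camera
import cv2
for y in(A+np.pi/2,A-np.pi/2,A): print(y,[r.inverse_kinematics(p,q(y)) is not None for p in(fw(62,0,200)/[1,1,1] if 0 else fw(.062,0,.13),fw(-.0555,-.06,.0235),fw(-.0555,.06,.0235))])
effector.move_gripper(0.0)
yaw=next(y for y in(A-np.pi/2,A+np.pi/2,A) if r.inverse_kinematics(fw(-.0555,.06,.0235),q(y)) is not None)
print(yaw)
r.move_pose(fw(.062,0,.2),q(yaw)); r.move_l(fw(.062,0,.105))
print(status.state()["tcp_pos"],status.state()["time_s"],status.state()["grip_width"])
g=r.move_l(fw(.062,0,.061),rate=.03,guard=30)
r.hold(.3); s=status.state(); print(g,s["tcp_pos"],s["wrist_force"])
r.move_l(fw(.062,0,.105),rate=.05); r.move_l(fw(.062,0,.18),rate=.2)
r.move_pose(fw(-.0555,-.06,.17),q(yaw))
print(status.state()["time_s"],status.state()["tcp_pos"],fw(-.0555,-.06,.17))
a=camera("side")[140:250,190:320]; b=camera("top")[170:285,195:335]
cv2.imwrite("pics/d1.png",np.hstack([cv2.resize(a,(390,345)),cv2.resize(b,(390,345))])[:,:,::-1])
E
```

```text
1.7702963267948966 [True, True, True]
-1.3712963267948965 [True, True, True]
0.1995 [True, True, True]
-1.3712963267948965
[0.65702056 0.05074543 0.10585525] 4.575 -0.004350758553415887
False [0.65666768 0.05124539 0.06309773] [-6.54803241  1.53319045 17.86505233]
8.6417 [ 0.55255964 -0.0305841   0.16922735] [ 0.55319156 -0.0309089   0.17      ]
```

View pics/d1.png

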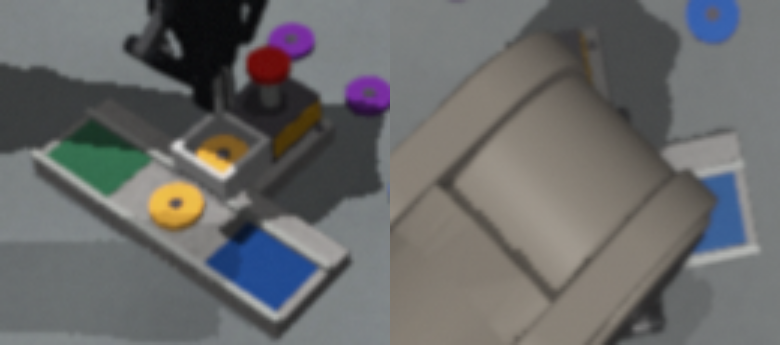

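The side view shows the plunger up, one disc in the channel at crop (176,203), i.e. full-image (248.7,204.7), and the others in the magazine. The top view is blocked by the arm. Now I push.

Run:
```python
from est import *
from workcell import r, effector, status, camera
import cv2
d=least_squares(lambda v:(proj("side",fw(v[0],v[1],.0305))-[248.5,204.4]).ravel(),[-.055,0]).x; print("disc",d)
r.move_l(fw(-.0555,-.055,.17)); print(r.move_l(fw(-.0555,-.055,.0235),rate=.1,guard=8),status.state()["tcp_pos"])
g=r.move_l(fw(-.0555,.056,.0235),rate=.04,guard=15)
s=status.state(); print(g,s["tcp_pos"],fw(-.0555,.056,.0235),s["wrist_force"])
r.move_l(fw(-.0555,.045,.0235),rate=.05)
r.move_l(fw(-.0555,.045,.17),rate=.15); r.move_pose(fw(-.0555,-.25,.25),q(A-np.pi/2))
print(status.state()["time_s"])
a=camera("side")[140:250,190:320]; b=camera("top")[170:285,195:335]
cv2.imwrite("pics/d2.png",np.hstack([cv2.resize(a,(390,330)),cv2.resize(b,(402,330))])[:,:,::-1])
```

```text
disc [-0.05518563 -0.00144203]
False [ 0.55257129 -0.02601891  0.0239802 ]
False [0.53021947 0.08267205 0.02350101] [0.53020276 0.08279033 0.0235    ] [-0.56894186  0.27365225 -0.55221927]
16.1917
```

View pics/d2.png

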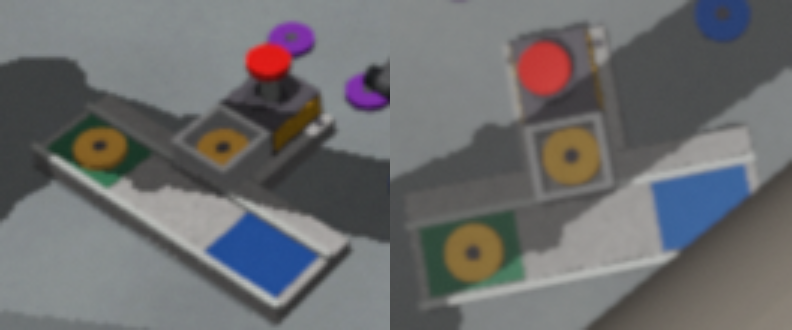

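The disc is inside the green pad in both views, dot at side (223.2,188.5) and top (223.7,258.0). The plunger is up and the magazine still holds its discs. One numeric check, then I hand it in.

Run:
```python
from est import *
from workcell import workorder,status
v=[least_squares(lambda v:(proj(n,fw(v[0],v[1],.0305))-p).ravel(),[-.055,.09]).x for n,p in(("side",[223,188.3]),("top",[223.6,257.8]))]
print(v)
if all(abs(a[1]-.09)<.009 for a in v): print(workorder.sign_off())
print(status.state()["wrist_force"])
```

```text
[array([-0.0556763 ,  0.08515445]), array([-0.05651646,  0.08776223])]
the job is handed in; nothing more can be done
None
the job is handed in; nothing more can be done
```

I pressed the plunger once and it came back up. One disc slid out, I pushed it onto the green pad (about 2–5 mm from its centre along the channel), and I handed the job in; no verdict was shown.

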